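# Free the jammed fitting at the feeder outlet

### The job

A brass fitting has caught in the side pocket beside the outlet of the spring-fed feeder and blocks the row. Nudge it back off the shoulder against the spring and across into line with the outlet, then ease off so that all three fittings run down to the end stop; finally press the row tight with a steady push of 10 to 20 N on the back of the follower plate for half a second or more, and let go. Never push on anything with more than 22 N, keep every fitting standing on the track (lift none out), and leave the things lying around where they are.

Things in the scene. Friction and masses are not known exactly. Their poses are not given: they have to be found in the camera images.
- feeder: Fixed stainless feeder, base plate 405 x 110 x 10 mm with a straight open track. Origin: underside of plate, on the track's centre line, at the outlet lane's mouth. Frame: x from the outlet towards the spring (row is fed to -x), y to the pocket's side, z up. Track floor z = 10 mm, rail tops z = 28 mm, rails 6 mm thick. At x = 150 mm an end block, top z = 58 mm, then the spring tube.
- outlet_end (a point): Point on the track floor at the middle of the outlet lane's end stop face: x = -100, y = 0, z = 10 mm in the feeder's frame, turned like the feeder. The outlet lane is 42 mm wide (y -21 to 21) from x = -100 to its mouth at x = 0. The rail on the -y side (inner face y = -21) runs straight and unbroken past mouth and pocket to x = 150.
- pocket (a point): Middle of the side pocket's floor: x = 24, y = 36, z = 10 mm in the feeder's frame. The pocket opens from the track on its +y side from x = 0 to 48, out to a wall at y = 51. Front wall: the shoulder, face at x = 0, 12 mm thick. Back wall: x = 48; behind it the feed lane, 42 mm wide, goes on. All walls are as high as the rails.
- lip (a point): Top of the lip at the outlet mouth's corner, x = 1.7, y = 21.9, z = 28 mm in the feeder's frame: a nib 1.7 mm wide (y 21 to 22.7) standing 1.7 mm back from the shoulder's face, as high as the rails. A fitting in the pocket must go back past it (its centre to x = 22 or more; the pocket's back wall stops it at x = 28) to go across.
- blocker: The jammed fitting: upright oiled brass cylinder 40 mm in diameter, 48 mm high (30 mm above the rail tops), thin dark ring, 18 mm spigot up to 62 mm; 0.10 to 0.20 kg. Origin: centre of underside. Starts in the pocket against shoulder and lip, about x = 20, y = 31 mm in the feeder's frame, wedged there by the second fitting. Home: first in the outlet lane, x = -80.
- second: Next fitting, same shape and origin. It starts in the track behind the blocker, held by it, at about x = 44, y = -1 mm in the feeder's frame, and is pushed straight back up the track (by up to 24 mm) as the blocker is nudged back and across. Home: x = -40.
- third: Third fitting, same shape and origin, behind the second at about x = 84, y = 0 mm. Home: x = 0.
- follower (a joint): Slide of the spring follower, a black plate behind the third fitting, in m: 0 in the jammed position, growing as it feeds towards the outlet; about 0.084 when all three fittings are home; it can be pushed back to -0.030, where it is solid. The spring pushes with about 3.4 N at 0, 4 N fully back and 2 N when home; the wedged row multiplies this at the blocker to 8 to 13 N.
- tape: Bystander: roll of clear yellow packing tape lying flat, 110 mm across, 48 mm high; origin centre of underside.
- mouse: Bystander: black computer mouse 100 x 58 x 30 mm; origin centre of underside.
- pencup: Bystander: grey pen cup 72 mm across, 95 mm high; origin centre of underside.
- bottle: Bystander: green bottle 60 mm across, 160 mm high; origin centre of underside.
- plate (a point): Point on the back face (the side away from the outlet) of the follower plate, on its centre line, 6 mm below its top edge; it moves with the plate. The plate is 36 mm wide, 6 mm thick, top at z = 56 mm in the feeder's frame; a 10 mm rod runs from it straight back into the spring tube, its top at z = 38 mm. With the row home the point is at x = 26 mm and the track is open behind to x = 145 mm.
Not all that is in view belongs to the job. What is shaped like the second but pink or red is not meant.

How it is judged:
On the way, in this order (a step that is already met when the one before it is completed fails the run):
1. the jammed fitting has been pushed back off the shoulder and across into the line of the track, the row behind held back against its spring (y of blocker in the frame of feeder below 0.012 m and x of blocker in the frame of feeder above 0.005 m and value of joint follower below -0.005 m), for 0.05 s.
2. the row is home and pressed tight: the first fitting bears on the feeder (end stop and track) with over 11 N (its weight and the spring alone give about 4 N), for half a second (x of blocker in the frame of feeder below -0.076 m and x of second in the frame of feeder below -0.035 m and x of third in the frame of feeder below 0.006 m and contact force between blocker and feeder above 11 N), for 0.5 s.
At the end, for the whole second after the job is handed in: All three fittings stand upright (within 0.1 rad) and at rest on the track floor (within 4 mm), closed up in the outlet lane against its end stop: the freed one first at x < -76 mm in the feeder's frame, the second at x < -35 mm, the third at x < 6 mm, with the follower beyond 0.077 (x of blocker in the frame of feeder below -0.076 m and x of second in the frame of feeder below -0.035 m and x of third in the frame of feeder below 0.006 m and value of joint follower above 0.077 m and angle between each of blocker, second, third's own z axis and vertical below 0.1 rad and z of each of blocker, second, third in the frame of feeder below 0.014 m and linear speed of each of blocker, second, third below 0.02 m/s); the robot touches nothing.
It fails at once if the robot pushes on anything with more than 22 N (contact force between any of the fingers, the arm and anything else above 22 N).
It fails at once if a fitting is lifted out of the track (more than 14 mm off its floor) (z of any of blocker, second, third in the frame of feeder above 0.024 m).
It fails at once if a fitting is tipped (more than 0.5 rad) (angle between any of blocker, second, third's own z axis and vertical above 0.5 rad).
It fails at once if a thing lying around is disturbed (moved more than 15 mm) (distance of any of tape, mouse, pencup, bottle from where it was at the start of the episode above 0.015 m).
It also fails if it takes over 67 s, if anything falls off the work surface, if the arm or the gripper's body presses on something with over 40 N, if the wrist force passes 120 N, or if a joint passes its speed limit or range.

### The arm

A 6-joint arm with a two-finger parallel gripper is mounted at the origin on the work surface. World frame = base frame: x ahead of the robot, y to its left, z up, the work surface at z = 0. Lengths are in m, angles in rad, forces in N, time in s.
With the tool pointing down it reaches from about 0.4 to 0.925 m from the base axis. Payload 3.4 kg.
Tool frame: the origin (TCP) lies at the very end of the fingers, on their centre line; the grasp point (between the pads) lies robot.grasp_offset behind it (robot.grasp_offset is the distance from the TCP to the grasp point, in m); z points along the fingers, y is the line along which they close (so a half turn about z gives the same grasp; the last joint's range is limited). The gripper opens to 85 mm and grips with 20 to 120 N. Pads are 22 mm wide; open, the fingers measure 114 mm over their backs; the gripper's body (76 mm by 85 mm) begins 54 mm behind the grasp point. The pads swing forward as they close: fully open they stand 13 mm farther back than shut.
Start: joints at [-0.073, 0.307, 1.506, -0, 1.328, -0.073], TCP at [0.575, -0, 0.205] pointing down, gripper open.
Joint ranges: [-3.12, 3.12], [-1.05, 2.28], [0.14, 2.33], [-1.42, 4.57], [0.1, 2.73], [-2.68, 2.68]. Speed limits (rad/s): [2.57, 2.57, 3.14, 3.14, 3.14, 3.14].

### API

Orientations are given as a unit quaternion [x, y, z, w].
In Python, from station import robot, cams gives the robot as it stands. The module is installed in compiled form; this text tells all that it offers.
- The arm moves only by the tool play_rows, never from a script. Its argument "deltas" is a list of rows, each an object with "slide": the shift along the world's x, y, z in mm, a list of three; "delta_rot": the turn, a rotation vector about the world's x, y, z in rad, a list of three. A call has 1 to 20 rows; each row shifts and turns the commanded pose from where the row before left it; what a row does not reach is not made up. A row lasts 1/12 s, in which the tool goes at most 41.7 mm and 7.16 degrees, less where a joint would pass 70% of its speed; a pose out of reach is approached as far as the arm can. A call is refused whole if a number of a shift passes 41.7 or a number of a turn 0.125, either way. A call with a gripper value outside its range is refused whole. "claw" is the finger opening in mm, from 0 to 85.4, set as the call begins (left out, the last holds). The fingers move at their own pace and stop on an object; the grip force is fixed at half the most. Time passes only in rows, so rows that do not move let the fingers close. It gives the time, the measured TCP pose, the force, the opening and the grip force at its end, in the units of the state.
- robot.observe(): the state, without advancing time (a new reading comes with each control period).
- cams.snapshot(name): name is "scene" or "side" or "wrist"; returns the picture (420x560x3 uint8, red, green, blue); there is no depth.
- cams.calibration(name): a dict with "camera_matrix" (3x3 intrinsics, pixels), "k1" (the pictures are not rectified: a ray, as slopes to the right and down, at radius r is drawn at 1 + k1 r^2 times it, then the intrinsics apply), "position" and "orientation" of the camera in the world; the wrist camera has in their place "tool_from_camera" (4x4, takes a point from camera to tool coordinates, whose origin is the TCP and whose axes are the flange's). Camera axes: x right, y down, z forward; pixel columns grow to the right and rows downward; lengths in m; the calibration is good to about 2 mm. A picture is of the moment at which its call begins: read the wrist's pose just before it. calibration takes no time and is no camera call.
- robot.close_job(): hands the job in; it is judged then, once.
The state is a dict: "time_s": time; "qpos": joint angles; "dq": joint speeds; "effort": joint torques, N m; "tool_pos": TCP position; "orientation": TCP orientation; "wrist_force": force on the tool from outside, world axes, zero at the start; "wrist_torque": the same for the moment, N m; "opening": opening from 0.0 (shut) to 1.0 (fully open); "grip_force": force on a finger pad.
Only numpy, scipy, OpenCV 4.12 (cv2) and the standard library are available. Lean on these libraries where they do the work, as an engineer would, in place of code of your own. Each camera call takes 0.05 s, during which the arm holds its last target. There are 200 camera calls.

## Working session

There is one attempt and no reset: what is moved stays moved. The work goes in short steps, Python scripts to look and compute and a tool call to move; the robot and the scene stay as the last step left them, time stands still between calls to the robot, and variables do not carry over. Pictures are saved under pics/ and viewed, at most 10 in all, crops included, and the job is handed in when it is done.

Besides the shell and the picture viewer there is one more tool, called by a JSON object that holds its "name" and its "arguments". play_rows: Moves the arm, as the interface text tells. Its arguments: {"type":"object","properties":{"deltas":{"type":"array","items":{"type":"object","properties":{"slide":{"type":"array","items":{"type":"number"}},"delta_rot":{"type":"array","items":{"type":"number"}}}}},"claw":{"type":"number"}},"required":["deltas"]}

```bash
mkdir -p pics; cat > h.py <<'E'
import numpy as np, cv2
from scipy.spatial.transform import Rotation as R
from station import robot, cams
def cal(n):
    c=cams.calibration(n); return c
def pose(n,st=None):
    c=cal(n)
    if n=='wrist':
        T=np.array(c['tool_from_camera']); st=st or robot.observe()
        Rw=R.from_quat(st['orientation']).as_matrix()
        return np.array(c['camera_matrix']),c['k1'],Rw@T[:3,:3],Rw@T[:3,3]+np.array(st['tool_pos'])
    o=np.array(c['orientation']); Rm=o if o.shape==(3,3) else R.from_quat(o).as_matrix()
    return np.array(c['camera_matrix']),c['k1'],Rm,np.array(c['position'])
def onplane(n,uv,z,st=None):
    K,k1,Rm,p=pose(n,st)
    D=np.array([k1,0,0,0,0.])
    q=cv2.undistortPoints(np.array(uv,float).reshape(-1,1,2),K,D).reshape(-1,2)
    d=np.c_[q,np.ones(len(q))]@Rm.T
    return p+d*((z-p[2])/d[:,2])[:,None]
def proj(n,P,st=None):
    K,k1,Rm,p=pose(n,st)
    q=(np.array(P,float).reshape(-1,3)-p)@Rm
    return cv2.projectPoints(q.reshape(-1,1,3),np.zeros(3),np.zeros(3),K,np.array([k1,0,0,0,0.]))[0].reshape(-1,2)
def snap(n,f):
    im=cams.snapshot(n)[:,:,::-1].copy(); cv2.imwrite('pics/'+f,im); return im
E
python3 - <<'E'
from h import *
st=robot.observe(); print(st, robot.grasp_offset)
a=[snap(n,n+'0.png') for n in ('scene','side','wrist')]
for n in('scene','side','wrist'): print(cams.calibration(n))
cv2.imwrite('pics/c0.png',cv2.resize(np.hstack(a[:2]),(800,300)))
E
```

```text
{'time_s': 0.0, 'qpos': array([-7.35042697e-02,  3.07577612e-01,  1.50762385e+00,  1.32465800e-05,
        1.32841140e+00, -7.34799033e-02]), 'dq': array([ 0.00081616,  0.00156741,  0.00117022, -0.0029569 , -0.00099231,
       -0.00058225]), 'effort': array([-2.40806599e-03, -4.57556927e+01, -2.51919490e+01, -3.95127336e-04,
        1.32516641e-02, -2.41733758e-06]), 'tool_pos': array([5.74274289e-01, 3.15799171e-05, 2.04497140e-01]), 'orientation': array([ 7.07116164e-01,  7.07096677e-01, -6.55014131e-04, -7.68969767e-04]), 'wrist_force': array([-0.29142841,  0.13284736, -0.07796723]), 'wrist_torque': array([ 8.11363929e-05, -2.06561339e-02,  4.88274973e-02]), 'grip_force': 0.0, 'opening': 1.0014041436560366} 0.0187
{'camera_matrix': array([[520.18517487,   0.        , 270.16248135],
       [  0.        , 520.18517487, 213.94583443],
       [  0.        ,   0.        ,   1.        ]]), 'k1': -0.13966090491508096, 'position': array([ 1.10484258, -0.86634169,  1.08244948]), 'orientation': array([ 0.88609217,  0.25409435, -0.10389668, -0.37347317])}
{'camera_matrix': array([[533.639098
[... 163 characters left out ...]
, 'position': array([ 0.11285476, -0.66477485,  1.00089643]), 'orientation': array([ 0.89707028, -0.26341645,  0.10699348, -0.33827368])}
{'camera_matrix': array([[292.05507971,   0.        , 280.78814307],
       [  0.        , 292.05507971, 206.46824705],
       [  0.        ,   0.        ,   1.        ]]), 'k1': -0.04879081240735597, 'tool_from_camera': array([[ 8.41972205e-05, -9.56657855e-01, -2.91214253e-01,
         7.51512529e-02],
       [ 9.99999985e-01,  3.65856539e-05,  1.68938387e-04,
        -7.18865455e-04],
       [-1.50961971e-04, -2.91214263e-01,  9.56657844e-01,
        -1.67485354e-01],
       [ 0.00000000e+00,  0.00000000e+00,  0.00000000e+00,
         1.00000000e+00]])}
```

View pics/scene0.png

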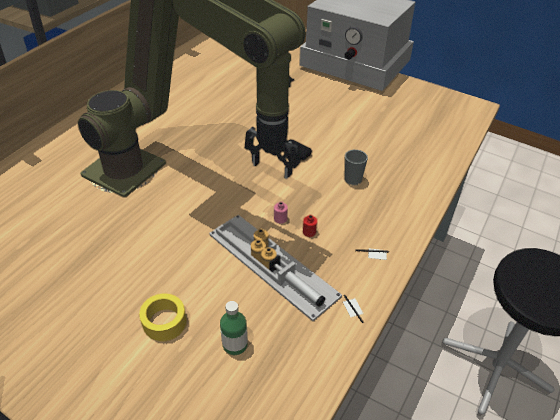

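View pics/side0.png

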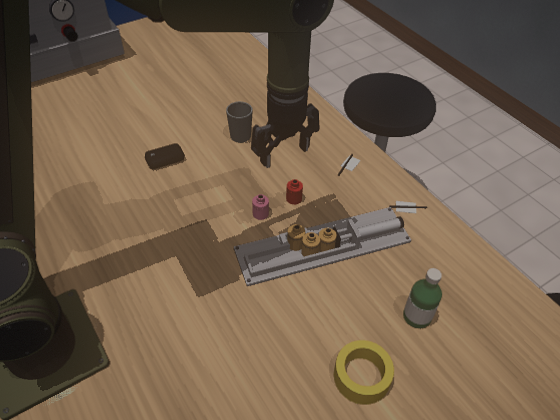

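Scene view: brass fittings at (260,236) blocker in the pocket, (258,246) second and (269,256) third. The lookalikes are pink (281,213) and red (310,225), neither meant. The feeder's outlet is towards (215,230) and its spring tube towards (320,298). Next I'll check a close crop.

```bash
python3 - <<'E'
import cv2,numpy as np
a=cv2.imread('pics/scene0.png')[205:325,200:350]; b=cv2.imread('pics/side0.png')[185:295,230:415]
a=cv2.resize(a,None,fx=4,fy=4,interpolation=2)[:, :]; b=cv2.resize(b,None,fx=4,fy=4,interpolation=2)
cv2.imwrite('pics/ca.png',a); cv2.imwrite('pics/cb.png',b)
E
```

```text
(no output)
```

View pics/ca.png

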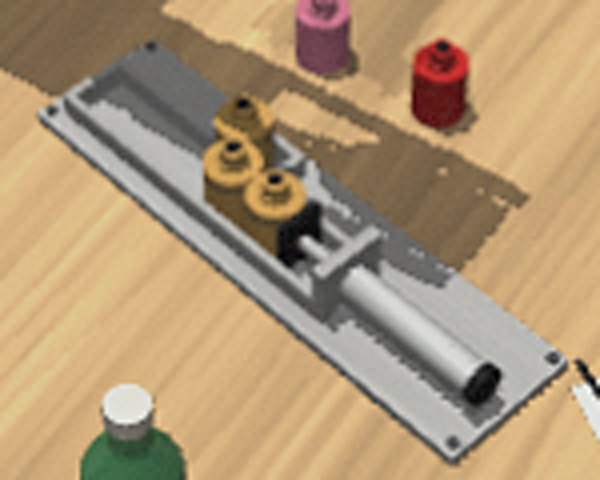

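View pics/cb.png

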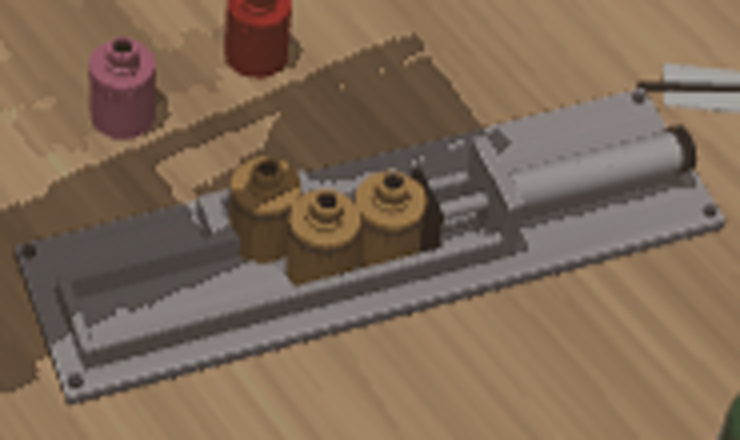

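The crops confirm it. The blocker sits in the pocket on the far side (crop px 243,103), the second and third are in the track, and the follower is black behind the third. Next step is triangulating.

```bash
python3 - <<'E'
from h import *
np.set_printoptions(precision=4,suppress=True)
sc=np.array([(243,103),(233,147),(274,179),(38,113),(150,42),(566,366),(455,462)])/4+[200,205]-.4
sd=np.array([(268,167),(326,201),(393,180),(70,402),(18,250),(640,90),(722,222)])/4+[230,185]-.4
z=[.072]*3+[.010]*4
A=np.array([onplane('scene',sc[i],z[i])[0] for i in range(7)]);B=np.array([onplane('side',sd[i],z[i])[0] for i in range(7)])
print(A,'\n',B)
P=(A+B)/2; c=P[3:].mean(0)
d=(P[5]+P[6]-P[3]-P[4])[:2]; ang=np.arctan2(d[1],d[0]); print('plate',c,np.degrees(ang),np.linalg.norm(d)/2,np.linalg.norm(P[3]-P[4]),np.linalg.norm(P[5]-P[6]))
d2=(P[2]-P[1]);print('rowang',np.degrees(np.arctan2(d2[1],d2[0])),np.linalg.norm(d2))
ex=np.array([np.cos(ang),np.sin(ang)]); ey=np.array([-ex[1],ex[0]])
o=P[1][:2]-.044*ex+.001*ey
o2=P[2][:2]-.084*ex
print('origins',o,o2)
o=(o+o2)/2
for p in P: print((p[:2]-o)@ex,(p[:2]-o)@ey)
E
```

```text
[[ 0.5756 -0.0541  0.072 ]
 [ 0.5917 -0.0915  0.072 ]
 [ 0.6296 -0.101   0.072 ]
 [ 0.4251 -0.0904  0.01  ]
 [ 0.4518  0.0116  0.01  ]
 [ 0.8432 -0.0907  0.01  ]
 [ 0.8179 -0.1923  0.01  ]] 
 [[ 0.5765 -0.0537  0.072 ]
 [ 0.5899 -0.0912  0.072 ]
 [ 0.6305 -0.0991  0.072 ]
 [ 0.4215 -0.0924  0.01  ]
 [ 0.4496  0.0134  0.01  ]
 [ 0.8381 -0.0857  0.01  ]
 [ 0.8101 -0.1911  0.01  ]]
plate [ 0.6321 -0.0897  0.01  ] -14.439509000761161 0.40305862625240685 0.10742335663023882 0.10687590182658992
rowang -12.538355376992978 0.04013276189594464
origins [ 0.5485 -0.0794] [ 0.5487 -0.0791]
0.020318392553234907 0.03139345120744964
0.043944664628039025 -0.0011657082448906185
0.08405533537196108 0.00016570824489061634
-0.1183019473215662 -0.04299564942905664
-0.11767718987974178 0.06442589044003273
0.28507691603307594 0.06415307084097122
0.28506119927042983 -0.04272282982999511
```

```bash
cat >> h.py <<'E'
O=np.array([.5486,-.0792]); AN=np.radians(-14.4)
EX=np.array([np.cos(AN),np.sin(AN)]); EY=np.array([-EX[1],EX[0]])
def f2w(x,y): return O*1000+x*EX+y*EY
def w2f(p): p=np.asarray(p)[:2]*1000-O*1000; return np.array([p@EX,p@EY])
E
python3 - <<'E'
from h import *
for n,uv in(('scene',(281,206)),('scene',(310,217)),('side',(260,197)),('side',(295,183))): print(w2f(onplane(n,[uv],.062)[0]))
t=-np.pi/2+.5; d=np.array([np.cos(t),np.sin(t)]); b=f2w(20,31)
print('d',d,'appr',b-36*d,'contact',b-21.5*d, 'EX',EX,'EY',EY,'plate',f2w(55,0))
print(robot.observe()['tool_pos'])
E
```

```text
[-17.01620918 145.74548986]
[ 70.38891998 173.30671606]
[-28.30030909 151.55422038]
[ 67.15607759 169.66441541]
d [ 0.47942554 -0.87758256] appr [558.42173033 -22.55474752] contact [565.37340064 -35.27969467] EX [ 0.96858316 -0.24868989] EY [0.24868989 0.96858316] plate [601.87207386 -92.87794379]
[5.74428433e-01 2.24104120e-05 2.04695869e-01]
```

{"name": "play_rows", "arguments": {"claw": 34, "deltas": [{"slide": [-4,-5,-15],"delta_rot": [0,0,0.1]},{"slide": [-4,-5,-15],"delta_rot": [0,0,0.1]},{"slide": [-4,-5,-15],"delta_rot": [0,0,0.1]},{"slide": [-4,-5,-15],"delta_rot": [0,0,0.1]},{"slide": [0,-2.5,-15],"delta_rot": [0,0,0.1]},{"slide": [0,0,-15]},{"slide": [0,0,-15]},{"slide": [0,0,0]},{"slide": [0,0,0]}]}}

```text
validation failed for argument at $.de...
```

```bash
python3 - <<'E'
from h import *
st=robot.observe(); im=snap('wrist','w1.png'); print(st['tool_pos'],st['wrist_force'],st['opening'],R.from_quat(st['orientation']).as_matrix()[:,0])
for P in (f2w(20,31),f2w(44,-1),f2w(84,0)): print(proj('wrist',[*(P/1000),.072],st))
E
```

```text
[5.74428433e-01 2.24104120e-05 2.04695869e-01] [ 0.00621471  0.0039993  -0.42658144] 1.0000898858073368 [1.57320494e-06 9.99999992e-01 1.24888471e-04]
[[282.69598127 239.10180761]]
[[295.90321709 268.7132726 ]]
[[329.30218465 275.53885876]]
```

View pics/w1.png

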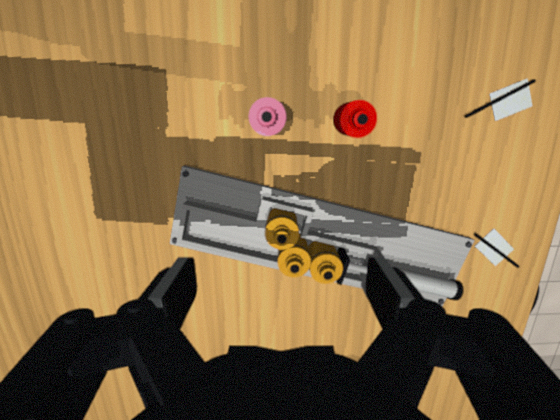

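The move was refused, so the picture is from the start pose. It shows the spigots at (282,238), (294,270) and (327,275), within 2 px of my predictions. I'll resend with both fields in every row.

{"name": "play_rows", "arguments": {"claw": 34, "deltas": [{"slide": [-4,-5,-15],"delta_rot": [0,0,0.1]},{"slide": [-4,-5,-15],"delta_rot": [0,0,0.1]},{"slide": [-4,-5,-15],"delta_rot": [0,0,0.1]},{"slide": [-4,-5,-15],"delta_rot": [0,0,0.1]},{"slide": [0,-2.5,-15],"delta_rot": [0,0,0.1]},{"slide": [0,0,-15],"delta_rot": [0,0,0]},{"slide": [0,0,-15],"delta_rot": [0,0,0]},{"slide": [0,0,0],"delta_rot": [0,0,0]},{"slide": [0,0,0],"delta_rot": [0,0,0]}]}}

```text
time_s: 0.95
tool_pos: [0.5581, -0.0224, 0.0996]
orientation: [0.51, 0.86, -0.001, -0.001]
wrist_force: [-0.1, 0.3, 1.0]
opening: 0.396
grip_force: 0.0
```

```bash
python3 - <<'E'
from h import *
st=robot.observe(); im=snap('wrist','w2.png'); print(st['tool_pos'],st['wrist_force'],st['opening'],R.from_quat(st['orientation']).as_matrix()[:,0])
for P in (f2w(20,31),f2w(44,-1),f2w(84,0)): print(proj('wrist',[*(P/1000),.072],st))
E
```

```text
[ 0.55811619 -0.02244241  0.09964503] [-0.0973602   0.34126099  0.9560127 ] 0.39576391107586156 [-0.47938471  0.87760365  0.00146298]
[[281.35904958 272.94110423]]
[[275.91474565 317.16707994]]
[[312.32217963 343.95376857]]
```

View pics/w2.png

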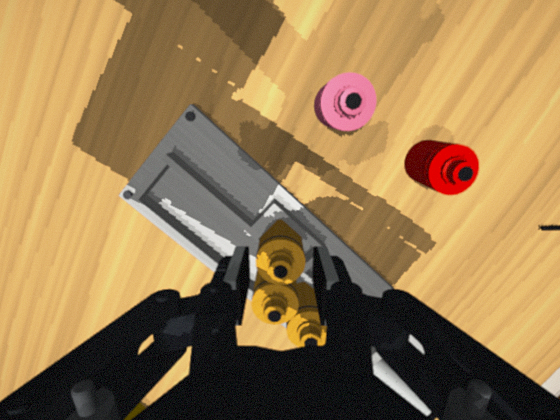

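The blocker's spigot is at (280,270), centred between the fingers and matching the prediction. Now I'll descend.

{"name": "play_rows", "arguments": {"deltas": [{"slide": [0,0,-15],"delta_rot": [0,0,0]},{"slide": [0,0,-15],"delta_rot": [0,0,0]},{"slide": [0,0,-15],"delta_rot": [0,0,0]},{"slide": [0,0,-12],"delta_rot": [0,0,0]},{"slide": [0,0,-8],"delta_rot": [0,0,0]},{"slide": [0,0,-2],"delta_rot": [0,0,0]},{"slide": [2.4,-4.4,0],"delta_rot": [0,0,0]},{"slide": [1.9,-3.5,0],"delta_rot": [0,0,0]},{"slide": [0.5,-0.9,0],"delta_rot": [0,0,0]},{"slide": [0,0,0],"delta_rot": [0,0,0]}]}}

```text
time_s: 1.83
tool_pos: [0.5651, -0.032, 0.0343]
orientation: [0.51, 0.86, 0.0, 0.001]
wrist_force: [0.7, -0.1, -0.1]
opening: 0.396
grip_force: 0.0
```

{"name": "play_rows", "arguments": {"deltas": [{"slide": [0.5,-0.9,0],"delta_rot": [0,0,0]},{"slide": [0.5,-0.9,0],"delta_rot": [0,0,0]},{"slide": [0,0,0],"delta_rot": [0,0,0]},{"slide": [0,0,0],"delta_rot": [0,0,0]}]}}

```text
time_s: 2.17
tool_pos: [0.5648, -0.0331, 0.0335]
orientation: [0.51, 0.86, 0.0, 0.0]
wrist_force: [0.3, 0.5, 0.4]
opening: 0.398
grip_force: 0.0
```

{"name": "play_rows", "arguments": {"deltas": [{"slide": [0.5,-0.5,0],"delta_rot": [0,0,0]},{"slide": [0.5,-0.5,0],"delta_rot": [0,0,0]},{"slide": [0.5,-0.5,0],"delta_rot": [0,0,0]},{"slide": [0,0,0],"delta_rot": [0,0,0]}]}}

```text
time_s: 2.5
tool_pos: [0.5665, -0.0347, 0.0334]
orientation: [0.51, 0.86, 0.0, 0.0]
wrist_force: [-0.8, 0.2, -0.5]
opening: 0.402
grip_force: 0.0
```

{"name": "play_rows", "arguments": {"deltas": [{"slide": [0.5,-0.4,0],"delta_rot": [0,0,0]},{"slide": [0.5,-0.4,0],"delta_rot": [0,0,0]},{"slide": [0.5,-0.4,0],"delta_rot": [0,0,0]},{"slide": [0,0,0],"delta_rot": [0,0,0]}]}}

```text
time_s: 2.83
tool_pos: [0.568, -0.0359, 0.0334]
orientation: [0.51, 0.86, 0.0, 0.0]
wrist_force: [-0.8, 0.3, 0.9]
opening: 0.4
grip_force: 0.0
```

{"name": "play_rows", "arguments": {"deltas": [{"slide": [0.6,-0.3,0],"delta_rot": [0,0,0]},{"slide": [0.6,-0.3,0],"delta_rot": [0,0,0]},{"slide": [0.6,-0.3,0],"delta_rot": [0,0,0]},{"slide": [0,0,0],"delta_rot": [0,0,0]}]}}

```text
time_s: 3.17
tool_pos: [0.5698, -0.0368, 0.0334]
orientation: [0.51, 0.86, 0.0, 0.0]
wrist_force: [-0.5, -0.8, -0.6]
opening: 0.396
grip_force: 0.0
```

{"name": "play_rows", "arguments": {"deltas": [{"slide": [0.4,-0.7,0],"delta_rot": [0,0,0]},{"slide": [0.4,-0.7,0],"delta_rot": [0,0,0]},{"slide": [0.4,-0.7,0],"delta_rot": [0,0,0]},{"slide": [0,0,0],"delta_rot": [0,0,0]}]}}

```text
time_s: 3.5
tool_pos: [0.571, -0.039, 0.0334]
orientation: [0.51, 0.86, 0.0, 0.0]
wrist_force: [-0.3, 0.5, -0.2]
opening: 0.398
grip_force: 0.0
```

```bash
python3 - <<'E'
from h import *
st=robot.observe(); im=snap('wrist','w3.png'); print(st['tool_pos'],st['wrist_force'],w2f(st['tool_pos']))
P=f2w(20,31); print(proj('wrist',[*(P/1000),.072],st))
s=snap('scene','s3.png')[205:295,210:320]
im=cv2.resize(im[200:420,150:410],None,fx=1.5,fy=1.5); s=cv2.resize(s,(400,330),interpolation=2)
cv2.imwrite('pics/v3.png',np.hstack([im,s]))
E
```

```text
[ 0.57096366 -0.03901213  0.03341225] [-0.33851895  0.47967494 -0.21200208] [11.66674264 44.48691405]
[[275.06937102 302.3541437 ]]
```

View pics/v3.png

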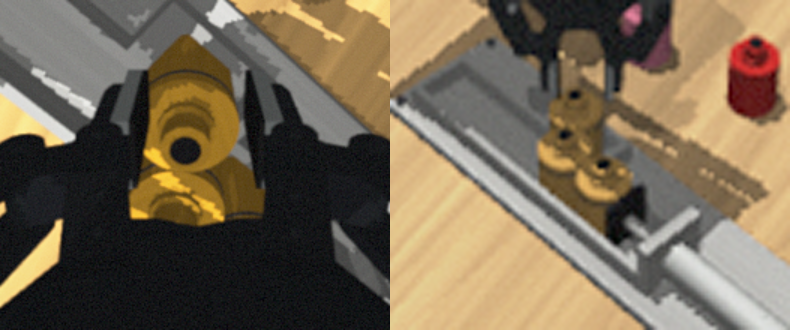

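The blocker is still in place (spigot near (273,300)), sitting between fingers whose gap is wider than I assumed. I'll back off, narrow the opening and recentre.

{"name": "play_rows", "arguments": {"claw": 26, "deltas": [{"slide": [-3,4,0],"delta_rot": [0,0,0]},{"slide": [-3,4,0],"delta_rot": [0,0,0]},{"slide": [-2,3,0],"delta_rot": [0,0,0]},{"slide": [0,0,0],"delta_rot": [0,0,0]},{"slide": [0,0,0],"delta_rot": [0,0,0]},{"slide": [1,-1.8,0],"delta_rot": [0,0,0]},{"slide": [1,-1.8,0],"delta_rot": [0,0,0]},{"slide": [0.5,-0.9,0],"delta_rot": [0,0,0]},{"slide": [0,0,0],"delta_rot": [0,0,0]}]}}

```text
time_s: 4.35
tool_pos: [0.5658, -0.0328, 0.0334]
orientation: [0.51, 0.86, 0.0, 0.0]
wrist_force: [-0.1, 0.3, -0.5]
opening: 0.307
grip_force: 0.0
```

{"name": "play_rows", "arguments": {"deltas": [{"slide": [0.5,-0.9,0],"delta_rot": [0,0,0]},{"slide": [0.5,-0.9,0],"delta_rot": [0,0,0]},{"slide": [0,0,0],"delta_rot": [0,0,0]}]}}

```text
time_s: 4.6
tool_pos: [0.5665, -0.0344, 0.0334]
orientation: [0.51, 0.86, 0.0, 0.0]
wrist_force: [-0.3, -0.9, -0.4]
opening: 0.306
grip_force: 0.0
```

{"name": "play_rows", "arguments": {"deltas": [{"slide": [0.5,-0.9,0],"delta_rot": [0,0,0]},{"slide": [0.5,-0.9,0],"delta_rot": [0,0,0]},{"slide": [0,0,0],"delta_rot": [0,0,0]}]}}

```text
time_s: 4.85
tool_pos: [0.5675, -0.0361, 0.0334]
orientation: [0.51, 0.86, -0.0, 0.0]
wrist_force: [0.7, 0.6, -0.5]
opening: 0.303
grip_force: 0.0
```

{"name": "play_rows", "arguments": {"deltas": [{"slide": [0.5,-0.9,0],"delta_rot": [0,0,0]},{"slide": [0.5,-0.9,0],"delta_rot": [0,0,0]},{"slide": [0,0,0],"delta_rot": [0,0,0]}]}}

```text
time_s: 5.1
tool_pos: [0.5685, -0.0379, 0.0334]
orientation: [0.51, 0.86, 0.0, 0.0]
wrist_force: [-0.2, 0.4, 0.1]
opening: 0.307
grip_force: 0.0
```

{"name": "play_rows", "arguments": {"deltas": [{"slide": [0.5,-0.9,0],"delta_rot": [0,0,0]},{"slide": [0.25,-0.45,0],"delta_rot": [0,0,0]},{"slide": [0,0,0],"delta_rot": [0,0,0]}]}}

```text
time_s: 5.35
tool_pos: [0.5692, -0.0392, 0.0334]
orientation: [0.51, 0.86, -0.0, 0.0]
wrist_force: [-0.1, 0.5, 0.4]
opening: 0.304
grip_force: 0.0
```

{"name": "play_rows", "arguments": {"deltas": [{"slide": [0.5,-0.9,0],"delta_rot": [0,0,0]},{"slide": [0.25,-0.45,0],"delta_rot": [0,0,0]},{"slide": [0,0,0],"delta_rot": [0,0,0]}]}}

```text
time_s: 5.6
tool_pos: [0.5699, -0.0405, 0.0334]
orientation: [0.51, 0.86, 0.0, 0.0]
wrist_force: [-0.5, 0.2, -0.8]
opening: 0.308
grip_force: 0.0
```

{"name": "play_rows", "arguments": {"deltas": [{"slide": [0.5,-0.9,0],"delta_rot": [0,0,0]},{"slide": [0.25,-0.45,0],"delta_rot": [0,0,0]},{"slide": [0,0,0],"delta_rot": [0,0,0]}]}}

```text
time_s: 5.85
tool_pos: [0.5707, -0.0419, 0.0334]
orientation: [0.51, 0.86, 0.0, 0.0]
wrist_force: [-0.2, 0.1, 0.1]
opening: 0.307
grip_force: 0.0
```

```bash
python3 - <<'E'
from h import *
st=robot.observe(); im=snap('wrist','w4.png'); print(st['tool_pos'],st['wrist_force'],w2f(st['tool_pos']))
P=f2w(20,31); print(proj('wrist',[*(P/1000),.072],st))
T=np.array(st['tool_pos']);Rw=R.from_quat(st['orientation']).as_matrix()
for o in ([-.011,.013,-.003],[.011,.013,-.003],[-.011,-.013,-.003],[.011,-.013,-.003],[.011,-.013,-.025]): print(o,(proj('wrist',T+Rw@np.array(o),st)-[130,190])*2)
cv2.imwrite('pics/v4.png',cv2.resize(im[190:420,130:430],None,fx=2,fy=2))
E
```

```text
[ 0.57067249 -0.04189779  0.03343196] [-0.23525917  0.08663842  0.12843854] [12.10235658 41.6195    ]
[[278.23177817 298.35944682]]
[-0.011, 0.013, -0.003] [[343.60844958 143.85001968]]
[0.011, 0.013, -0.003] [[345.20739957  78.28714009]]
[-0.011, -0.013, -0.003] [[260.56688452 143.84697951]]
[0.011, -0.013, -0.003] [[259.01895356  78.2824762 ]]
[0.011, -0.013, -0.025] [[253.27568175 108.51669585]]
```

View pics/v4.png

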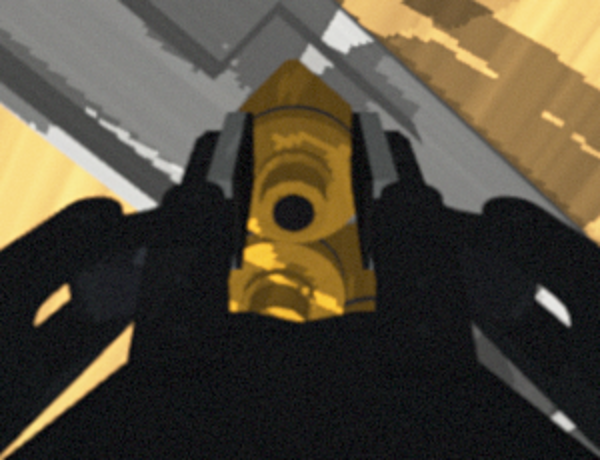

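```bash
python3 - <<'E'
from h import *
st=robot.observe();Rw=R.from_quat(st['orientation']).as_matrix()
T=np.array([.57096,-.03901,.0334])
for z in (0,-.008,-.016,-.025):
  for y in(.02,-.02): print(z,y,[np.round(proj('scene',T+Rw@np.array([x,y,z]))[0],1) for x in(-.011,0,.011)])
im=snap('side','d4.png')
cv2.imwrite('pics/v5.png',np.hstack([cv2.resize(cv2.imread('pics/s3.png')[190:260,230:310],(400,350),interpolation=2),cv2.resize(im[185:255,260:340],(400,350),interpolation=2)]))
E
```

```text
0 0.02 [array([269. , 239.3]), array([269.2, 236.4]), array([269.4, 233.5])]
0 -0.02 [array([254.5, 238.6]), array([254.8, 235.7]), array([255.1, 232.8])]
-0.008 0.02 [array([269. , 237.3]), array([269.2, 234.4]), array([269.4, 231.5])]
-0.008 -0.02 [array([254.4, 236.6]), array([254.7, 233.7]), array([255. , 230.8])]
-0.016 0.02 [array([269. , 235.3]), array([269.2, 232.4]), array([269.5, 229.5])]
-0.016 -0.02 [array([254.4, 234.6]), array([254.7, 231.7]), array([255. , 228.8])]
-0.025 0.02 [array([269., 233.]), array([269.2, 230.1]), array([269.5, 227.2])]
-0.025 -0.02 [array([254.3, 232.3]), array([254.6, 229.4]), array([254.9, 226.6])]
```

View pics/v5.png

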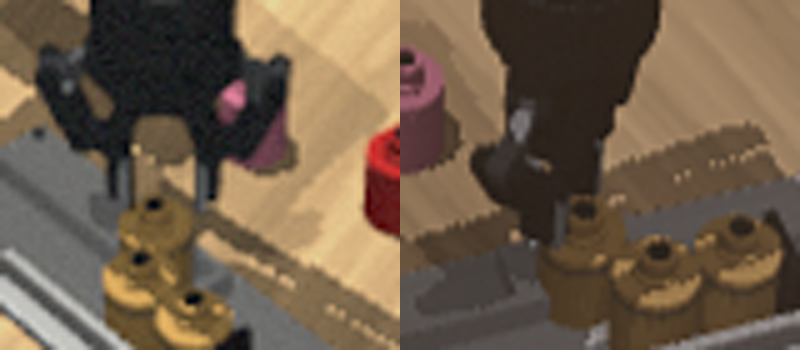

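```bash
python3 - <<'E'
from h import *
st=robot.observe();Rw=R.from_quat(st['orientation']).as_matrix()
T=np.array(st['tool_pos'])
for z in (0,-.008,-.016,-.025):
  for y in(.013,-.013,.025,-.025): print(z,y,[np.round((proj('side',T+Rw@np.array([x,y,z]))[0]-[260,185])*5+[400,0]) for x in(-.011,0,.011)])
P=f2w(20,31)/1000
for z in(.01,.058,.072): print('blk',z,(proj('side',[*P,z])[0]-[260,185])*5+[400,0])
E
```

```text
0 0.013 [array([588., 238.]), array([567., 229.]), array([546., 220.])]
0 -0.013 [array([563., 277.]), array([542., 268.]), array([520., 259.])]
0 0.025 [array([600., 221.]), array([579., 212.]), array([558., 203.])]
0 -0.025 [array([551., 295.]), array([529., 286.]), array([508., 276.])]
-0.008 0.013 [array([589., 227.]), array([568., 218.]), array([547., 209.])]
-0.008 -0.013 [array([563., 266.]), array([542., 257.]), array([521., 248.])]
-0.008 0.025 [array([601., 210.]), array([580., 201.]), array([559., 192.])]
-0.008 -0.025 [array([551., 284.]), array([530., 275.]), array([509., 266.])]
-0.016 0.013 [array([590., 216.]), array([569., 207.]), array([547., 198.])]
-0.016 -0.013 [array([564., 255.]), array([543., 246.]), array([521., 237.])]
-0.016 0.025 [array([602., 199.]), array([580., 190.]), array([559., 181.])]
-0.016 -0.025 [array([552., 273.]), array([530., 264.]), array([509., 255.])]
-0.025 0.013 [array([591., 204.]), array([569., 195.]), array([548., 186.])]
-0.025 -0.013 [array([565., 243.]), array([543., 233.]), array([522., 224.])]
-0.025 0.025 [array([602., 186.]), array([581., 177.]), array([560., 169.])]
-0.025 -0.025 [array([552., 261.]), array([531., 252.]), array([509., 242.])]
blk 0.01 [576.69954333 292.30203664]
blk 0.058 [580.77878366 227.69371579]
blk 0.072 [582.01470638 208.12392245]
```

Both panels show the fingertips ending at about z = 60 mm, level with the spigots (finger bottoms near (113,205) and (540,242)). When opened, the fingers sit well above the TCP and had passed over the body. I'll back off, lower, and push again.

{"name": "play_rows", "arguments": {"deltas": [{"slide": [-3,5.2,0],"delta_rot": [0,0,0]},{"slide": [-4,7.2,0],"delta_rot": [0,0,0]},{"slide": [-2,3.6,0],"delta_rot": [0,0,0]},{"slide": [0,0,-3],"delta_rot": [0,0,0]},{"slide": [0,0,-3],"delta_rot": [0,0,0]},{"slide": [0,0,-3],"delta_rot": [0,0,0]},{"slide": [0,0,-3],"delta_rot": [0,0,0]},{"slide": [0,0,-3],"delta_rot": [0,0,0]},{"slide": [0,0,0],"delta_rot": [0,0,0]}]}}

```text
time_s: 6.7
tool_pos: [0.5611, -0.0259, 0.0175]
orientation: [0.51, 0.86, -0.0, -0.001]
wrist_force: [-0.7, -0.6, -0.6]
opening: 0.303
grip_force: 0.0
```

```bash
python3 - <<'E'
from h import *
st=robot.observe(); im=snap('side','d5.png'); s=snap('scene','s5.png'); print(st['tool_pos'],st['wrist_force'],w2f(st['tool_pos']))
T=np.array(st['tool_pos']);Rw=R.from_quat(st['orientation']).as_matrix()
def pr(n,o,off):
  return (proj(n,T+Rw@np.array(o))[0]-off)*5
a=cv2.resize(s[190:260,230:310],(400,350),interpolation=2);b=cv2.resize(im[185:255,260:340],(400,350),interpolation=2)
for y,c in((.013,(0,0,255)),(-.013,(0,255,0)),(.025,(255,0,0)),(-.025,(255,255,0))):
  for x in(-.011,.011):
    for z in(-.010,-.020,-.030):
      cv2.circle(a,tuple(np.int32(pr('scene',[x,y,z],[230,190]))),2,c,-1);cv2.circle(b,tuple(np.int32(pr('side',[x,y,z],[260,185]))),2,c,-1)
cv2.imwrite('pics/v6.png',np.hstack([a,b]))
E
```

```text
[ 0.56109816 -0.02586444  0.01754396] [-0.73668646 -0.58561142 -0.61127672] [-1.15850639 54.76809652]
```

View pics/v6.png

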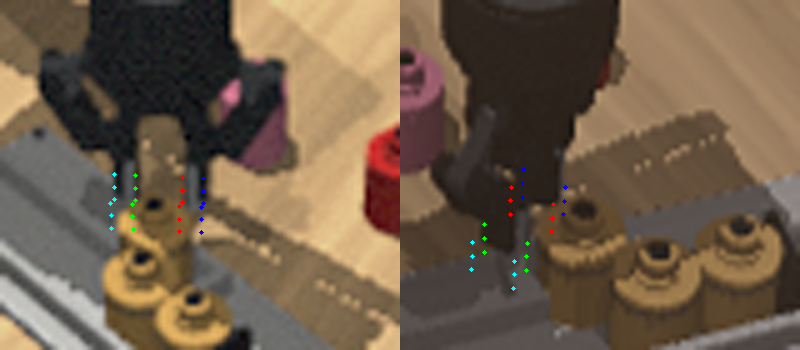

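The finger is now clear of the body and reaches lower, with no contact felt. I'll raise it 2 mm for safety over the shoulder and advance by force.

{"name": "play_rows", "arguments": {"deltas": [{"slide": [0,0,2],"delta_rot": [0,0,0]},{"slide": [0.7,-1.3,0],"delta_rot": [0,0,0]},{"slide": [0.7,-1.3,0],"delta_rot": [0,0,0]},{"slide": [0,0,0],"delta_rot": [0,0,0]}]}}

```text
time_s: 7.13
tool_pos: [0.5635, -0.0287, 0.0207]
orientation: [0.51, 0.86, 0.0, 0.0]
wrist_force: [0.2, 0.8, 0.3]
opening: 0.304
grip_force: 0.0
```

{"name": "play_rows", "arguments": {"deltas": [{"slide": [0.5,-0.9,0],"delta_rot": [0,0,0]},{"slide": [0.25,-0.45,0],"delta_rot": [0,0,0]},{"slide": [0,0,0],"delta_rot": [0,0,0]}]}}

```text
time_s: 7.38
tool_pos: [0.5634, -0.0297, 0.0204]
orientation: [0.51, 0.86, -0.0, -0.0]
wrist_force: [-1.0, 0.2, 0.3]
opening: 0.302
grip_force: 0.3
```

{"name": "play_rows", "arguments": {"deltas": [{"slide": [0.5,-0.9,0],"delta_rot": [0,0,0]},{"slide": [0.25,-0.45,0],"delta_rot": [0,0,0]},{"slide": [0,0,0],"delta_rot": [0,0,0]}]}}

```text
time_s: 7.63
tool_pos: [0.5634, -0.0307, 0.0201]
orientation: [0.51, 0.86, -0.0, -0.001]
wrist_force: [-2.4, 1.8, 0.4]
opening: 0.306
grip_force: 1.4
```

{"name": "play_rows", "arguments": {"deltas": [{"slide": [0.5,-0.9,0],"delta_rot": [0,0,0]},{"slide": [0.25,-0.45,0],"delta_rot": [0,0,0]},{"slide": [0,0,0],"delta_rot": [0,0,0]}]}}

```text
time_s: 7.88
tool_pos: [0.5642, -0.0322, 0.0202]
orientation: [0.51, 0.86, -0.0, -0.001]
wrist_force: [-3.7, 2.9, 1.4]
opening: 0.309
grip_force: 2.3
```

Contact, and the force rises gently. Next I'll push along the feeder's +x to clear the lip.

{"name": "play_rows", "arguments": {"deltas": [{"slide": [0.6,-0.5,0],"delta_rot": [0,0,0]},{"slide": [0.6,-0.5,0],"delta_rot": [0,0,0]},{"slide": [0,0,0],"delta_rot": [0,0,0]}]}}

```text
time_s: 8.13
tool_pos: [0.5653, -0.0328, 0.0203]
orientation: [0.51, 0.86, -0.0, -0.001]
wrist_force: [-4.2, 3.6, 2.7]
opening: 0.304
grip_force: 3.7
```

{"name": "play_rows", "arguments": {"deltas": [{"slide": [0.6,-0.5,0],"delta_rot": [0,0,0]},{"slide": [0.6,-0.5,0],"delta_rot": [0,0,0]},{"slide": [0,0,0],"delta_rot": [0,0,0]}]}}

```text
time_s: 8.38
tool_pos: [0.566, -0.0332, 0.0203]
orientation: [0.51, 0.86, 0.0, -0.002]
wrist_force: [-5.2, 5.6, 2.9]
opening: 0.307
grip_force: 4.9
```

{"name": "play_rows", "arguments": {"deltas": [{"slide": [0.6,-0.4,0],"delta_rot": [0,0,0]},{"slide": [0.6,-0.4,0],"delta_rot": [0,0,0]},{"slide": [0,0,0],"delta_rot": [0,0,0]}]}}

```text
time_s: 8.63
tool_pos: [0.5673, -0.0338, 0.0204]
orientation: [0.51, 0.86, 0.0, -0.002]
wrist_force: [-5.3, 7.1, 3.5]
opening: 0.304
grip_force: 5.3
```

{"name": "play_rows", "arguments": {"deltas": [{"slide": [0.6,-0.4,0],"delta_rot": [0,0,0]},{"slide": [0.5,-0.3,0],"delta_rot": [0,0,0]},{"slide": [0,0,0],"delta_rot": [0,0,0]}]}}

```text
time_s: 8.88
tool_pos: [0.5685, -0.0342, 0.0204]
orientation: [0.51, 0.86, 0.0, -0.002]
wrist_force: [-4.8, 7.0, 3.7]
opening: 0.303
grip_force: 5.3
```

{"name": "play_rows", "arguments": {"deltas": [{"slide": [0.6,-0.4,0],"delta_rot": [0,0,0]},{"slide": [0.5,-0.3,0],"delta_rot": [0,0,0]},{"slide": [0,0,0],"delta_rot": [0,0,0]}]}}

```text
time_s: 9.13
tool_pos: [0.5701, -0.035, 0.0205]
orientation: [0.51, 0.86, 0.001, -0.001]
wrist_force: [-4.1, 7.0, 3.9]
opening: 0.305
grip_force: 5.4
```

```bash
cat > loc.py <<'E'
from h import *
# brass spigot tops from the scene+side views: dark bore blobs on brass, matched by colour
def brass(n):
    im=cams.snapshot(n)[:,:,::-1].copy(); cv2.imwrite('pics/l_%s.png'%n,im)
    hsv=cv2.cvtColor(im,cv2.COLOR_BGR2HSV)
    return im,hsv
if __name__=='__main__':
    st=robot.observe(); print(w2f(st['tool_pos']),st['tool_pos'],st['wrist_force'])
    for n in('scene','side'):
        im,hsv=brass(n); g=cv2.cvtColor(im,cv2.COLOR_BGR2GRAY).astype(int)
        old=cv2.cvtColor(cv2.imread('pics/%s0.png'%n),cv2.COLOR_BGR2GRAY)
        for nm,P in(('b',f2w(20,31)),('s',f2w(44,-1)),('t',f2w(84,0))):
            u=np.int32(np.round(proj(n,[*(P/1000),.072])[0]))
            # bore template from the first picture, shifted
            t=old[u[1]-5:u[1]+6,u[0]-6:u[0]+7]
            w=g[u[1]-22:u[1]+23,u[0]-22:u[0]+23].astype(np.uint8)
            r=cv2.matchTemplate(w,t,cv2.TM_CCOEFF_NORMED);_,m,_,l=cv2.minMaxLoc(r)
            uv=proj(n,[*(P/1000),.072])[0]+np.array(l)-[16,17]
            print(n,nm,round(m,2),np.array(l)-[16,17],w2f(onplane(n,[uv],.072)[0]).round(1))
E
python3 loc.py
```

```text
[ 9.86758593 48.14216298] [ 0.57013005 -0.03502428  0.02051082] [-4.14762082  7.01900605  3.89810072]
scene b 0.6 [ -6 -12] [-24.8  50.2]
scene s 0.74 [1 2] [51.  -3.9]
scene t 0.59 [1 1] [88.3 -0.5]
side b 0.52 [ -8 -17] [19.8 84.6]
side s 0.65 [3 0] [50.4 -3.1]
side t 0.62 [2 0] [88.3 -1.4]
```

The second has moved back 5 mm at a steady 8 N, so the blocker is off the shoulder. Now I'll push it across (feeder -y).

{"name": "play_rows", "arguments": {"deltas": [{"slide": [0,-0.9,0],"delta_rot": [0,0,0]},{"slide": [0,-0.9,0],"delta_rot": [0,0,0]},{"slide": [-0.1,-0.9,0],"delta_rot": [0,0,0]},{"slide": [0,0,0],"delta_rot": [0,0,0]}]}}

```text
time_s: 9.57
tool_pos: [0.5706, -0.0371, 0.0208]
orientation: [0.51, 0.86, 0.001, -0.001]
wrist_force: [-2.7, 9.5, 3.7]
opening: 0.306
grip_force: 6.3
```

{"name": "play_rows", "arguments": {"deltas": [{"slide": [-0.2,-0.9,0],"delta_rot": [0,0,0]},{"slide": [-0.2,-0.9,0],"delta_rot": [0,0,0]},{"slide": [-0.2,-0.9,0],"delta_rot": [0,0,0]},{"slide": [0,0,0],"delta_rot": [0,0,0]}]}}

```text
time_s: 9.9
tool_pos: [0.5703, -0.0399, 0.0209]
orientation: [0.51, 0.86, 0.001, -0.001]
wrist_force: [-2.9, 7.3, 4.3]
opening: 0.305
grip_force: 6.2
```

{"name": "play_rows", "arguments": {"deltas": [{"slide": [-0.2,-0.9,0],"delta_rot": [0,0,0]},{"slide": [-0.2,-0.9,0],"delta_rot": [0,0,0]},{"slide": [-0.2,-0.9,0],"delta_rot": [0,0,0]},{"slide": [0,0,0],"delta_rot": [0,0,0]}]}}

```text
time_s: 10.23
tool_pos: [0.5697, -0.0429, 0.0209]
orientation: [0.51, 0.86, 0.001, -0.0]
wrist_force: [-2.3, 7.4, 3.8]
opening: 0.307
grip_force: 5.8
```

```bash
python3 loc.py
```

```text
[11.44510565 40.37557001] [ 0.56972653 -0.04293918  0.02087852] [-2.29526483  7.38543112  3.81042714]
scene b 0.64 [-16 -17] [-58.5  43.3]
scene s 0.62 [ 3 -7] [30.9 22.1]
scene t 0.55 [-8 -4] [59.5 -5.5]
side b 0.59 [ -3 -17] [30.8 81.1]
side s 0.65 [7 0] [58.8 -5.8]
side t 0.62 [ 6 -1] [97.9 -1.5]
```

{"name": "play_rows", "arguments": {"deltas": [{"slide": [-0.25,-0.95,0],"delta_rot": [0,0,0]},{"slide": [-0.25,-0.95,0],"delta_rot": [0,0,0]},{"slide": [-0.25,-0.95,0],"delta_rot": [0,0,0]},{"slide": [-0.25,-0.95,0],"delta_rot": [0,0,0]},{"slide": [0,0,0],"delta_rot": [0,0,0]}]}}

```text
time_s: 10.75
tool_pos: [0.5684, -0.0475, 0.0206]
orientation: [0.51, 0.86, 0.001, -0.001]
wrist_force: [-3.9, 5.8, 2.0]
opening: 0.303
grip_force: 4.4
```

{"name": "play_rows", "arguments": {"deltas": [{"slide": [-0.25,-0.95,0],"delta_rot": [0,0,0]},{"slide": [-0.25,-0.95,0],"delta_rot": [0,0,0]},{"slide": [-0.25,-0.95,0],"delta_rot": [0,0,0]},{"slide": [-0.25,-0.95,0],"delta_rot": [0,0,0]},{"slide": [0,0,0],"delta_rot": [0,0,0]}]}}

```text
time_s: 11.17
tool_pos: [0.567, -0.0518, 0.0203]
orientation: [0.51, 0.86, 0.0, -0.001]
wrist_force: [-3.1, 3.9, 1.0]
opening: 0.306
grip_force: 3.5
```

{"name": "play_rows", "arguments": {"deltas": [{"slide": [-0.25,-0.95,0],"delta_rot": [0,0,0]},{"slide": [-0.25,-0.95,0],"delta_rot": [0,0,0]},{"slide": [-0.25,-0.95,0],"delta_rot": [0,0,0]},{"slide": [-0.25,-0.95,0],"delta_rot": [0,0,0]},{"slide": [0,0,0],"delta_rot": [0,0,0]}]}}

```text
time_s: 11.58
tool_pos: [0.5658, -0.0557, 0.0202]
orientation: [0.51, 0.86, -0.0, -0.001]
wrist_force: [-3.8, 3.3, 0.2]
opening: 0.307
grip_force: 3.4
```

```bash
python3 loc.py|grep -v scene
```

```text
[10.82799825 27.02029328] [ 0.56580749 -0.05572141  0.0202118 ] [-3.77240355  3.25895607  0.20391292]
side b 0.64 [-16  -3] [-11.5  50.4]
side s 0.76 [11  0] [67.3 -8.6]
side t 0.5 [-6  4] [66.9 -6.5]
```

{"name": "play_rows", "arguments": {"deltas": [{"slide": [-0.25,-0.95,0],"delta_rot": [0,0,0]},{"slide": [-0.25,-0.95,0],"delta_rot": [0,0,0]},{"slide": [-0.25,-0.95,0],"delta_rot": [0,0,0]},{"slide": [0,0,0],"delta_rot": [0,0,0]}]}}

```text
time_s: 12.02
tool_pos: [0.5653, -0.0589, 0.0202]
orientation: [0.51, 0.86, -0.0, -0.001]
wrist_force: [-4.5, 1.9, 0.1]
opening: 0.306
grip_force: 3.2
```

{"name": "play_rows", "arguments": {"deltas": [{"slide": [-0.25,-0.95,0],"delta_rot": [0,0,0]},{"slide": [-0.25,-0.95,0],"delta_rot": [0,0,0]},{"slide": [0,0,0],"delta_rot": [0,0,0]}]}}

```text
time_s: 12.27
tool_pos: [0.565, -0.061, 0.0202]
orientation: [0.51, 0.86, -0.0, -0.0]
wrist_force: [-3.7, 2.2, -0.0]
opening: 0.303
grip_force: 3.0
```

```bash
cat > loc2.py <<'E'
from h import *
# local search: bore template at expected positions
import sys
def find(n,exp,win=9):
    im=cv2.cvtColor(cams.snapshot(n)[:,:,::-1].copy(),cv2.COLOR_BGR2GRAY)
    old=cv2.cvtColor(cv2.imread('pics/%s0.png'%n),cv2.COLOR_BGR2GRAY)
    u0=np.int32(np.round(proj(n,[*(f2w(44,-1)/1000),.072])[0])); t=old[u0[1]-5:u0[1]+6,u0[0]-6:u0[0]+7]
    off=proj(n,[*(f2w(44,-1)/1000),.072])[0]-u0
    for e in exp:
        u=np.int32(np.round(proj(n,[*(f2w(*e)/1000),.072])[0]))
        w=im[u[1]-5-win:u[1]+6+win,u[0]-6-win:u[0]+7+win]
        r=cv2.matchTemplate(w,t,cv2.TM_CCOEFF_NORMED);_,m,_,l=cv2.minMaxLoc(r)
        print(n,e,round(m,2),w2f(onplane(n,[u+np.array(l)-win+off],.072)[0]).round(1))
st=robot.observe(); print(w2f(st['tool_pos']).round(1),st['wrist_force'].round(1))
exp=eval(sys.argv[1])
for n in('scene','side'): find(n,exp)
E
python3 loc2.py "[(25,5),(65,0),(105,0)]"
```

```text
[11.4 21.7] [-3.7  2.2 -0. ]
scene (25, 5) 0.62 [29.8  4.9]
scene (65, 0) 0.62 [29.8  4.9]
scene (105, 0) 0.43 [ 1.075e+02 -1.000e-01]
side (25, 5) 0.65 [31.3  3.1]
side (65, 0) 0.83 [70.5 -6.6]
side (105, 0) 0.66 [108.1   2.4]
```

Blocker is at about (28,4) with the row held back. Now I'll ease off along -x.

{"name": "play_rows", "arguments": {"deltas": [{"slide": [-1.5,0.1,0],"delta_rot": [0,0,0]},{"slide": [-1.5,0.1,0],"delta_rot": [0,0,0]},{"slide": [-1.5,0.1,0],"delta_rot": [0,0,0]},{"slide": [-1.5,0.1,0],"delta_rot": [0,0,0]},{"slide": [-1.5,0.1,0],"delta_rot": [0,0,0]},{"slide": [-1.5,0.2,0],"delta_rot": [0,0,0]},{"slide": [-1.5,0.3,0],"delta_rot": [0,0,0]},{"slide": [-1.5,0.3,0],"delta_rot": [0,0,0]}]}}

```text
time_s: 13.03
tool_pos: [0.5534, -0.0596, 0.0204]
orientation: [0.51, 0.86, 0.0, 0.0]
wrist_force: [-2.5, 1.3, -1.3]
opening: 0.309
grip_force: 1.3
```

```bash
python3 loc2.py "[(14,3),(54,0),(94,0)]"
```

```text
[-0.2 20.2] [-2.5  1.3 -1.3]
scene (14, 3) 0.69 [17.1  2.1]
scene (54, 0) 0.69 [17.1  2.1]
scene (94, 0) 0.45 [96.5  3.3]
side (14, 3) 0.5 [18.7  1.3]
side (54, 0) 0.79 [58.8 -5.8]
side (94, 0) 0.64 [96.3  3.2]
```

{"name": "play_rows", "arguments": {"deltas": [{"slide": [-1.9,0.4,0],"delta_rot": [0,0,0]},{"slide": [-1.9,0.4,0],"delta_rot": [0,0,0]},{"slide": [-1.9,0.4,0],"delta_rot": [0,0,0]},{"slide": [-1.9,0.4,0],"delta_rot": [0,0,0]},{"slide": [-1.9,0.4,0],"delta_rot": [0,0,0]},{"slide": [-1.9,0.5,0],"delta_rot": [0,0,0]},{"slide": [-1.9,0.5,0],"delta_rot": [0,0,0]},{"slide": [-1.9,0.5,0],"delta_rot": [0,0,0]},{"slide": [-1.9,0.5,0],"delta_rot": [0,0,0]},{"slide": [-1.9,0.5,0],"delta_rot": [0,0,0]},{"slide": [-1.9,0.5,0],"delta_rot": [0,0,0]},{"slide": [-1.9,0.5,0],"delta_rot": [0,0,0]}]}}

```text
time_s: 14.13
tool_pos: [0.5306, -0.054, 0.0205]
orientation: [0.51, 0.86, 0.0, 0.0]
wrist_force: [-1.2, 0.8, -1.4]
opening: 0.304
grip_force: 0.9
```

```bash
python3 loc2.py "[(-8,1),(32,0),(72,0)]"
```

```text
[-23.7  19.9] [-1.2  0.8 -1.4]
scene (-8, 1) 0.61 [-4.9  0.3]
scene (32, 0) 0.61 [-4.9  0.3]
scene (72, 0) 0.59 [73.9 -0.3]
side (-8, 1) 0.48 [-5.2  0.2]
side (32, 0) 0.77 [34.5 -0.9]
side (72, 0) 0.68 [73.7  1.4]
```

{"name": "play_rows", "arguments": {"deltas": [{"slide": [-2.9,0.75,0],"delta_rot": [0,0,0]},{"slide": [-2.9,0.75,0],"delta_rot": [0,0,0]},{"slide": [-2.9,0.75,0],"delta_rot": [0,0,0]},{"slide": [-2.9,0.75,0],"delta_rot": [0,0,0]},{"slide": [-2.9,0.75,0],"delta_rot": [0,0,0]},{"slide": [-2.9,0.75,0],"delta_rot": [0,0,0]},{"slide": [-2.9,0.75,0],"delta_rot": [0,0,0]},{"slide": [-2.9,0.75,0],"delta_rot": [0,0,0]},{"slide": [-2.9,0.75,0],"delta_rot": [0,0,0]},{"slide": [-2.9,0.75,0],"delta_rot": [0,0,0]},{"slide": [-2.9,0.75,0],"delta_rot": [0,0,0]},{"slide": [-2.9,0.75,0],"delta_rot": [0,0,0]},{"slide": [-2.9,0.75,0],"delta_rot": [0,0,0]},{"slide": [-2.9,0.75,0],"delta_rot": [0,0,0]}]}}

```text
time_s: 15.4
tool_pos: [0.4899, -0.0435, 0.0204]
orientation: [0.51, 0.86, 0.0, 0.0]
wrist_force: [-0.9, 0.3, -0.0]
opening: 0.306
grip_force: 0.5
```

```bash
python3 loc2.py "[(-48,0),(-8,0),(32,0)]"
```

```text
[-65.8  20. ] [-0.9  0.3 -0. ]
scene (-48, 0) 0.61 [-46.2   0.6]
scene (-8, 0) 0.61 [-46.2   0.6]
scene (32, 0) 0.51 [30.6  0.6]
side (-48, 0) 0.48 [-48.5   2.6]
side (-8, 0) 0.79 [-8.2 -1.8]
side (32, 0) 0.6 [30.3  0.5]
```

{"name": "play_rows", "arguments": {"deltas": [{"slide": [-2.9,0.75,0],"delta_rot": [0,0,0]},{"slide": [-2.9,0.75,0],"delta_rot": [0,0,0]},{"slide": [-2.9,0.75,0],"delta_rot": [0,0,0]},{"slide": [-2.9,0.75,0],"delta_rot": [0,0,0]},{"slide": [-2.9,0.75,0],"delta_rot": [0,0,0]},{"slide": [-2.9,0.75,0],"delta_rot": [0,0,0]},{"slide": [-2.9,0.75,0],"delta_rot": [0,0,0]},{"slide": [-2.9,0.75,0],"delta_rot": [0,0,0]},{"slide": [-2.9,0.75,0],"delta_rot": [0,0,0]},{"slide": [-2.9,1.5,0],"delta_rot": [0,0,0]},{"slide": [-2.9,1.5,0],"delta_rot": [0,0,0]},{"slide": [-2.5,3,0],"delta_rot": [0,0,0]},{"slide": [-2.5,4,0],"delta_rot": [0,0,0]},{"slide": [-2.5,4,0],"delta_rot": [0,0,0]}]}}

```text
time_s: 16.67
tool_pos: [0.4506, -0.0225, 0.0205]
orientation: [0.51, 0.86, 0.0, 0.0]
wrist_force: [-0.1, -0.2, -0.4]
opening: 0.301
grip_force: 0.0
```

```bash
python3 loc2.py "[(-80,0),(-40,0),(0,0)]"
```

```text
[-109.    30.5] [-0.1 -0.2 -0.4]
scene (-80, 0) 0.51 [-77.    1.9]
scene (-40, 0) 0.55 [-41.4   0.1]
scene (0, 0) 0.48 [1.5 1.8]
side (-80, 0) 0.67 [-80.9   1.6]
side (-40, 0) 0.76 [-40.2  -0.1]
side (0, 0) 0.59 [-0.1  1.4]
```

The row is home (about -80, -40, 0). I'll lift, turn the tool square to the row and go behind the follower plate.

{"name": "play_rows", "arguments": {"deltas": [{"slide": [0,0,15],"delta_rot": [0,0,0]},{"slide": [0,0,25],"delta_rot": [0,0,0]},{"slide": [0,0,25],"delta_rot": [0,0,0]},{"slide": [0,0,25],"delta_rot": [0,0,0]},{"slide": [15.6,-7.2,0],"delta_rot": [0,0,0.082]},{"slide": [15.6,-7.2,0],"delta_rot": [0,0,0.082]},{"slide": [15.6,-7.2,0],"delta_rot": [0,0,0.082]},{"slide": [15.6,-7.2,0],"delta_rot": [0,0,0.082]},{"slide": [15.6,-7.2,0],"delta_rot": [0,0,0.082]},{"slide": [15.6,-7.2,0],"delta_rot": [0,0,0.082]},{"slide": [15.6,-7.2,0],"delta_rot": [0,0,0.082]},{"slide": [15.6,-7.2,0],"delta_rot": [0,0,0.082]},{"slide": [15.6,-7.2,0],"delta_rot": [0,0,0.082]},{"slide": [15.6,-7.2,0],"delta_rot": [0,0,0.081]},{"slide": [0,0,0],"delta_rot": [0,0,0]},{"slide": [0,0,0],"delta_rot": [0,0,0]}]}}

```text
time_s: 18.1
tool_pos: [0.6069, -0.0949, 0.1099]
orientation: [0.127, 0.992, 0.0, -0.0]
wrist_force: [-0.5, -0.0, -0.9]
opening: 0.308
grip_force: 0.0
```

{"name": "play_rows", "arguments": {"claw": 16, "deltas": [{"slide": [0,0,0],"delta_rot": [0,0,0]},{"slide": [0,0,0],"delta_rot": [0,0,0]},{"slide": [0,0,0],"delta_rot": [0,0,0]}]}}

```text
time_s: 18.35
tool_pos: [0.6055, -0.0943, 0.1104]
orientation: [0.126, 0.992, 0.0, -0.001]
wrist_force: [0.1, -0.1, 0.6]
opening: 0.19
grip_force: 0.0
```

```bash
python3 - <<'E'
from h import *
st=robot.observe(); print(st['tool_pos'],w2f(st['tool_pos']),st['qpos'].round(2)); x=R.from_quat(st['orientation']).as_matrix()[:,0]; print(x,np.degrees(np.arctan2(x[1],x[0])))
im=snap('wrist','w7.png'); g=cv2.cvtColor(im,cv2.COLOR_BGR2GRAY)
# finger tips: dark columns; print topmost dark row contiguous from the bottom
for c in range(225,340,5):
    col=g[:,c]; r=419
    while r>0 and col[r]<70: r-=1
    print(c,r,end=' | ')
T=np.array(st['tool_pos']);Rw=R.from_quat(st['orientation']).as_matrix()
print()
for h in(0,10,20,30): print(h,[proj('wrist',T+Rw@np.array([.011,s*y,-h/1000]),st)[0].round() for s in(-1,1) for y in(.008,.02)])
E
```

```text
[ 0.60547418 -0.09426844  0.11039469] [58.83474334 -0.45100069] [-0.22  0.44  1.55  0.    1.15 -1.54]
[-0.96836576  0.24953298  0.00102249] 165.5501139741895
225 286 | 230 282 | 235 269 | 240 256 | 245 254 | 250 265 | 255 283 | 260 346 | 265 347 | 270 348 | 275 349 | 280 350 | 285 350 | 290 348 | 295 347 | 300 347 | 305 345 | 310 280 | 315 254 | 320 255 | 325 261 | 330 277 | 335 283 | 
0 [array([267., 227.]), array([247., 227.]), array([293., 227.]), array([312., 227.])]
10 [array([266., 233.]), array([245., 233.]), array([293., 233.]), array([314., 233.])]
20 [array([265., 240.]), array([243., 240.]), array([294., 240.]), array([316., 240.])]
30 [array([264., 248.]), array([241., 248.]), array([295., 248.]), array([318., 248.])]
```

{"name": "play_rows", "arguments": {"deltas": [{"slide": [0,0,-20],"delta_rot": [0,0,0]},{"slide": [0,0,-20],"delta_rot": [0,0,0]},{"slide": [0,0,-15],"delta_rot": [0,0,0]},{"slide": [0,0,-10],"delta_rot": [0,0,0]},{"slide": [0,0,-7],"delta_rot": [0,0,0]},{"slide": [0,0,-4],"delta_rot": [0,0,0]},{"slide": [0,0,-3],"delta_rot": [0,0,0]},{"slide": [0,0,-3],"delta_rot": [0,0,0]},{"slide": [0,0,0],"delta_rot": [0,0,0]}]}}

```text
time_s: 19.15
tool_pos: [0.6068, -0.0949, 0.0285]
orientation: [0.126, 0.992, -0.0, 0.0]
wrist_force: [-0.4, 0.8, 0.7]
opening: 0.188
grip_force: 0.0
```

{"name": "play_rows", "arguments": {"deltas": [{"slide": [-3.9,1,0],"delta_rot": [0,0,0]},{"slide": [-3.9,1,0],"delta_rot": [0,0,0]},{"slide": [-3.9,1,0],"delta_rot": [0,0,0]},{"slide": [-1.9,0.5,0],"delta_rot": [0,0,0]},{"slide": [-1.9,0.5,0],"delta_rot": [0,0,0]},{"slide": [0,0,0],"delta_rot": [0,0,0]}]}}

```text
time_s: 19.65
tool_pos: [0.5906, -0.0906, 0.0286]
orientation: [0.126, 0.992, 0.0, -0.0]
wrist_force: [1.2, -0.2, 0.4]
opening: 0.191
grip_force: 0.0
```

{"name": "play_rows", "arguments": {"deltas": [{"slide": [-1,0.25,0],"delta_rot": [0,0,0]},{"slide": [-1,0.25,0],"delta_rot": [0,0,0]},{"slide": [0,0,0],"delta_rot": [0,0,0]}]}}

```text
time_s: 19.9
tool_pos: [0.589, -0.0903, 0.0284]
orientation: [0.126, 0.992, -0.0, -0.0]
wrist_force: [-0.4, 0.4, 0.5]
opening: 0.191
grip_force: 0.0
```

{"name": "play_rows", "arguments": {"deltas": [{"slide": [-1,0.25,0],"delta_rot": [0,0,0]},{"slide": [-1,0.25,0],"delta_rot": [0,0,0]},{"slide": [0,0,0],"delta_rot": [0,0,0]}]}}

```text
time_s: 20.15
tool_pos: [0.5869, -0.0897, 0.0283]
orientation: [0.126, 0.992, 0.0, -0.0]
wrist_force: [-0.6, -0.5, 0.3]
opening: 0.186
grip_force: 0.0
```

{"name": "play_rows", "arguments": {"deltas": [{"slide": [-1,0.25,0],"delta_rot": [0,0,0]},{"slide": [-1,0.25,0],"delta_rot": [0,0,0]},{"slide": [0,0,0],"delta_rot": [0,0,0]}]}}

```text
time_s: 20.4
tool_pos: [0.5848, -0.0892, 0.0283]
orientation: [0.126, 0.992, 0.0, -0.0]
wrist_force: [0.0, 0.5, -0.6]
opening: 0.187
grip_force: 0.0
```

{"name": "play_rows", "arguments": {"deltas": [{"slide": [-1,0.25,0],"delta_rot": [0,0,0]},{"slide": [-1,0.25,0],"delta_rot": [0,0,0]},{"slide": [0,0,0],"delta_rot": [0,0,0]}]}}

```text
time_s: 20.65
tool_pos: [0.5828, -0.0887, 0.0284]
orientation: [0.126, 0.992, 0.0, -0.0]
wrist_force: [0.4, 0.4, 0.2]
opening: 0.186
grip_force: 0.0
```

{"name": "play_rows", "arguments": {"deltas": [{"slide": [-1,0.25,0],"delta_rot": [0,0,0]},{"slide": [-1,0.25,0],"delta_rot": [0,0,0]},{"slide": [0,0,0],"delta_rot": [0,0,0]}]}}

```text
time_s: 20.9
tool_pos: [0.582, -0.0885, 0.0288]
orientation: [0.126, 0.992, -0.0, 0.001]
wrist_force: [0.7, -1.0, 1.1]
opening: 0.189
grip_force: 0.7
```

Light contact, probably near the plate's top edge. I'll back off, go 8 mm lower and approach again.

{"name": "play_rows", "arguments": {"deltas": [{"slide": [3.9,-1,0],"delta_rot": [0,0,0]},{"slide": [1.9,-0.5,0],"delta_rot": [0,0,0]},{"slide": [0,0,-2],"delta_rot": [0,0,0]},{"slide": [0,0,-2],"delta_rot": [0,0,0]},{"slide": [0,0,-2],"delta_rot": [0,0,0]},{"slide": [0,0,-2],"delta_rot": [0,0,0]},{"slide": [0,0,0],"delta_rot": [0,0,0]}]}}

```text
time_s: 21.48
tool_pos: [0.5863, -0.0897, 0.0197]
orientation: [0.126, 0.992, 0.0, -0.001]
wrist_force: [-0.9, -0.4, 0.0]
opening: 0.188
grip_force: 0.0
```

{"name": "play_rows", "arguments": {"deltas": [{"slide": [-1,0.25,0],"delta_rot": [0,0,0]},{"slide": [-1,0.25,0],"delta_rot": [0,0,0]},{"slide": [0,0,0],"delta_rot": [0,0,0]}]}}

```text
time_s: 21.73
tool_pos: [0.5846, -0.0892, 0.0204]
orientation: [0.126, 0.992, 0.0, -0.0]
wrist_force: [-0.4, 0.7, -0.3]
opening: 0.183
grip_force: 0.0
```

{"name": "play_rows", "arguments": {"deltas": [{"slide": [-1,0.25,0],"delta_rot": [0,0,0]},{"slide": [-1,0.25,0],"delta_rot": [0,0,0]},{"slide": [0,0,0],"delta_rot": [0,0,0]}]}}

```text
time_s: 21.98
tool_pos: [0.5835, -0.0889, 0.0207]
orientation: [0.126, 0.992, -0.0, 0.001]
wrist_force: [1.0, 0.2, -1.1]
opening: 0.19
grip_force: 0.6
```

Contact. Now I'll press in small increments.

{"name": "play_rows", "arguments": {"deltas": [{"slide": [-0.7,0.2,0],"delta_rot": [0,0,0]},{"slide": [-0.3,0.1,0],"delta_rot": [0,0,0]},{"slide": [0,0,0],"delta_rot": [0,0,0]}]}}

```text
time_s: 22.23
tool_pos: [0.5835, -0.0889, 0.0208]
orientation: [0.126, 0.992, -0.0, 0.001]
wrist_force: [4.2, -0.6, -0.8]
opening: 0.185
grip_force: 2.0
```

{"name": "play_rows", "arguments": {"deltas": [{"slide": [-0.7,0.2,0],"delta_rot": [0,0,0]},{"slide": [-0.3,0.1,0],"delta_rot": [0,0,0]},{"slide": [0,0,0],"delta_rot": [0,0,0]}]}}

```text
time_s: 22.48
tool_pos: [0.5834, -0.0889, 0.0209]
orientation: [0.126, 0.992, -0.0, 0.002]
wrist_force: [5.7, -1.5, -2.2]
opening: 0.184
grip_force: 3.0
```

{"name": "play_rows", "arguments": {"deltas": [{"slide": [-0.7,0.2,0],"delta_rot": [0,0,0]},{"slide": [-0.3,0.1,0],"delta_rot": [0,0,0]},{"slide": [0,0,0],"delta_rot": [0,0,0]}]}}

```text
time_s: 22.73
tool_pos: [0.5834, -0.0889, 0.0211]
orientation: [0.126, 0.992, -0.0, 0.003]
wrist_force: [8.1, -2.0, -3.1]
opening: 0.187
grip_force: 3.7
```

{"name": "play_rows", "arguments": {"deltas": [{"slide": [-0.7,0.2,0],"delta_rot": [0,0,0]},{"slide": [-0.7,0.2,0],"delta_rot": [0,0,0]},{"slide": [-0.6,0.1,0],"delta_rot": [0,0,0]},{"slide": [0,0,0],"delta_rot": [0,0,0]}]}}

```text
time_s: 23.07
tool_pos: [0.5834, -0.0888, 0.0215]
orientation: [0.126, 0.992, -0.001, 0.005]
wrist_force: [9.2, -2.1, -3.8]
opening: 0.186
grip_force: 5.0
```

{"name": "play_rows", "arguments": {"deltas": [{"slide": [-0.5,0.1,0],"delta_rot": [0,0,0]},{"slide": [0,0,0],"delta_rot": [0,0,0]},{"slide": [0,0,0],"delta_rot": [0,0,0]}]}}

```text
time_s: 23.32
tool_pos: [0.5834, -0.0888, 0.0216]
orientation: [0.126, 0.992, -0.001, 0.005]
wrist_force: [10.7, -2.3, -4.0]
opening: 0.185
grip_force: 5.3
```

{"name": "play_rows", "arguments": {"deltas": [{"slide": [-0.7,0.2,0],"delta_rot": [0,0,0]},{"slide": [-0.7,0.2,0],"delta_rot": [0,0,0]},{"slide": [0,0,0],"delta_rot": [0,0,0]},{"slide": [0,0,0],"delta_rot": [0,0,0]}]}}

```text
time_s: 23.65
tool_pos: [0.5834, -0.0888, 0.0219]
orientation: [0.126, 0.992, -0.001, 0.007]
wrist_force: [12.0, -3.0, -4.7]
opening: 0.187
grip_force: 6.3
```

{"name": "play_rows", "arguments": {"deltas": [{"slide": [-0.7,0.2,0],"delta_rot": [0,0,0]},{"slide": [0,0,0],"delta_rot": [0,0,0]},{"slide": [0,0,0],"delta_rot": [0,0,0]}]}}

```text
time_s: 23.9
tool_pos: [0.5834, -0.0888, 0.0221]
orientation: [0.126, 0.992, -0.001, 0.007]
wrist_force: [12.8, -3.9, -4.4]
opening: 0.185
grip_force: 6.7
```

{"name": "play_rows", "arguments": {"deltas": [{"slide": [-0.7,0.2,0],"delta_rot": [0,0,0]},{"slide": [-0.7,0.2,0],"delta_rot": [0,0,0]},{"slide": [0,0,0],"delta_rot": [0,0,0]},{"slide": [0,0,0],"delta_rot": [0,0,0]},{"slide": [0,0,0],"delta_rot": [0,0,0]},{"slide": [0,0,0],"delta_rot": [0,0,0]}]}}

```text
time_s: 24.4
tool_pos: [0.5834, -0.0888, 0.0224]
orientation: [0.126, 0.992, -0.001, 0.009]
wrist_force: [15.2, -3.3, -5.7]
opening: 0.191
grip_force: 7.7
```

{"name": "play_rows", "arguments": {"deltas": [{"slide": [-0.4,0.1,0],"delta_rot": [0,0,0]},{"slide": [0,0,0],"delta_rot": [0,0,0]},{"slide": [0,0,0],"delta_rot": [0,0,0]},{"slide": [0,0,0],"delta_rot": [0,0,0]},{"slide": [0,0,0],"delta_rot": [0,0,0]},{"slide": [0,0,0],"delta_rot": [0,0,0]},{"slide": [0,0,0],"delta_rot": [0,0,0]},{"slide": [0,0,0],"delta_rot": [0,0,0]},{"slide": [0,0,0],"delta_rot": [0,0,0]},{"slide": [0,0,0],"delta_rot": [0,0,0]},{"slide": [0,0,0],"delta_rot": [0,0,0]},{"slide": [0,0,0],"delta_rot": [0,0,0]}]}}

```text
time_s: 25.4
tool_pos: [0.5834, -0.0888, 0.0224]
orientation: [0.126, 0.992, -0.001, 0.009]
wrist_force: [14.9, -4.1, -6.4]
opening: 0.19
grip_force: 7.9
```

```bash
python3 loc2.py "[(-80,0),(-40,0),(0,0)]"
```

```text
[36.1 -0.6] [14.9 -4.1 -6.4]
scene (-80, 0) 0.43 [-96.   10.7]
scene (-40, 0) 0.4 [-41.4   0.1]
scene (0, 0) 0.49 [ 26.8 -13.9]
side (-80, 0) 0.74 [-80.9   1.6]
side (-40, 0) 0.75 [-40.2  -0.1]
side (0, 0) 0.56 [-0.1  1.4]
```

The push held at about 15.5 N for over a second, with the contact at x = 25, where the plate is. Now I'll let go.

{"name": "play_rows", "arguments": {"deltas": [{"slide": [1,-0.25,0],"delta_rot": [0,0,0]},{"slide": [1,-0.25,0],"delta_rot": [0,0,0]},{"slide": [1,-0.25,0],"delta_rot": [0,0,0]},{"slide": [1,-0.25,0],"delta_rot": [0,0,0]},{"slide": [1,-0.25,0],"delta_rot": [0,0,0]},{"slide": [1,-0.25,0],"delta_rot": [0,0,0]},{"slide": [1,-0.25,0],"delta_rot": [0,0,0]},{"slide": [2,-0.5,0],"delta_rot": [0,0,0]},{"slide": [3,-0.7,0],"delta_rot": [0,0,0]},{"slide": [4,-1,0],"delta_rot": [0,0,0]},{"slide": [4,-1,0],"delta_rot": [0,0,0]},{"slide": [4,-1,0],"delta_rot": [0,0,0]},{"slide": [0,0,10],"delta_rot": [0,0,0]},{"slide": [0,0,20],"delta_rot": [0,0,0]},{"slide": [0,0,25],"delta_rot": [0,0,0]},{"slide": [0,0,25],"delta_rot": [0,0,0]},{"slide": [0,0,25],"delta_rot": [0,0,0]},{"slide": [0,0,0],"delta_rot": [0,0,0]},{"slide": [0,0,0],"delta_rot": [0,0,0]}]}}

```text
time_s: 27.08
tool_pos: [0.5988, -0.0924, 0.1278]
orientation: [0.126, 0.992, -0.0, 0.002]
wrist_force: [0.5, 0.3, 0.7]
opening: 0.187
grip_force: 0.0
```

```bash
python3 loc2.py "[(-80,0),(-40,0),(0,0)]"; python3 -c "
from station import robot
print(robot.close_job())"
```

```text
[51.9 -0.3] [0.5 0.3 0.7]
scene (-80, 0) 0.43 [-81.9   2.4]
scene (-40, 0) 0.5 [-41.4   0.1]
scene (0, 0) 0.41 [-39.6   2.1]
side (-80, 0) 0.82 [-80.9   1.6]
side (-40, 0) 0.8 [-40.2  -0.1]
side (0, 0) 0.75 [-0.1  1.4]
the job is handed in; nothing more can be done
None
```

The job is handed in at about 27 s; no verdict came back. By my measurements the blocker was freed, the row ran home (about x = -81, -40 and 0 mm), the follower was pressed at about 15.5 N for over a second, and the arm is clear of everything.

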